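# Close the fastener tins with their matching lids

## Task

Two open tins of screws, one round and one oblong, stand on the white steel shelf; three lids lie on the sloped rack. Put on each tin the lid that matches its shape, fully home and lying flat on the rim, and let go of it. Leave the tins standing where they are, the odd square lid on the rack, and everything else on the shelf undisturbed.

Things in the scene. Friction and masses are not known exactly. Their poses are not given: they have to be found in the camera images.
- rack: Fixed aluminium slatted rack, 430 mm long along its y, sloping up 35 deg from a 12 mm lip at its low -x edge (facing the robot) to about 95 mm high. Origin on the shelf. In its frame the lids' origins lie at x 0, z 65 mm, y about -140, 0 and 140 mm, any lid in any place. Lids lie at 35 deg, plug on the slats, edge on the lip.
- round_lid: Round steel lid, flange 104 mm diameter, plug 91 mm diameter; fits the round tin. Origin: centre of the plug's underside; z out of the top, x across the rib (upslope on the rack), y along it. Plug 8 mm deep; flange 5 mm thick above it; on that a black upright rib to grip, 14 mm (x) x 64 mm (y), 30 mm high, top 43 mm above the origin. About 0.2 kg.
- oblong_lid: Oblong steel lid, flange 104 mm (x) by 134 mm (y), plug 91 by 121 mm; fits the oblong tin, either way round. Origin: centre of the plug's underside; z out of the top, x across the rib (upslope on the rack), y along it. Plug 8 mm deep; flange 5 mm thick above it; on that a black upright rib to grip, 14 mm (x) x 64 mm (y), 30 mm high, top 43 mm above the origin. About 0.2 kg.
- square_lid: Square steel lid, flange 104 by 104 mm, plug 91 by 91 mm: the odd one, fits neither tin and stays on the rack. Origin: centre of the plug's underside; z out of the top, x across the rib (upslope on the rack), y along it. Plug 8 mm deep; flange 5 mm thick above it; on that a black upright rib to grip, 14 mm (x) x 64 mm (y), 30 mm high, top 43 mm above the origin. About 0.2 kg.
- round_tin: Loose open round steel tin, 102 mm outer diameter, 70 mm high, 3 mm wall (96 mm inside, 2.5 mm play round the plug). Origin: centre of its underside, z up. About 0.8 kg.
- oblong_tin: Loose open oblong steel tin, 102 mm (x) by 132 mm (y) outside, 70 mm high, 3 mm wall (96 by 126 mm inside, 2.5 mm play round the plug). Origin: centre of its underside, z up. About 0.9 kg.
- round_tin_rim (a point): Centre of the round tin's mouth at rim height, axes of the tin. With the lid home, the lid's origin lies 8 mm below it.
- oblong_tin_rim (a point): Centre of the oblong tin's mouth at rim height, axes of the tin. With the lid home, the lid's origin lies 8 mm below it.
- charger: Bystander: blue battery charger, 90 x 150 x 62 mm high, origin under its centre.
- canister: Bystander: red screw-top canister, 100 mm diameter, 150 mm high, origin under its centre.
- torch: Bystander: black torch lying down, 165 mm long along its x, 42 mm head, origin under its middle.
- socket_tray: Bystander: aluminium socket tray, 120 (x) x 200 (y) x 40 mm high, origin under its centre.
Things that resemble listed ones, but are neither listed nor needed, are in the scene too. Leave any green look-alike of the round_lid alone.

How it is judged:
By the outcome, as a careful person would: the job done as asked, in the order asked, and still so for the second after the job is handed in, with the robot touching nothing.
It also fails if it takes over 64 s, if anything falls off the work surface, if the arm or the gripper's body presses on something with over 40 N, if the wrist force passes 120 N, or if a joint passes its speed limit or range.

## Robot

A 6-joint arm with a two-finger parallel gripper is mounted at the origin on the work surface. World frame = base frame: x ahead of the robot, y to its left, z up, the work surface at z = 0. Lengths are in m, angles in degrees, forces in N, time in s.
With the tool pointing down it reaches from about 0.3 to 0.75 m from the base axis. Payload 8.5 kg.
Tool frame: the origin (TCP) lies midway between the tips of the shut fingers; the grasp point (between the pads) lies 19 mm behind it (env.grasp_offset is the distance from the TCP to the grasp point, in m); z points along the fingers, y is the line along which they close (so a half turn about z gives the same grasp; the last joint's range is limited). The gripper opens to 85 mm and grips with 20 to 120 N. Pads are 22 mm wide; open, the fingers measure 114 mm over their backs; the gripper's body (76 mm by 85 mm) begins 54 mm behind the grasp point. The pads swing forward as they close: fully open they stand 13 mm farther back than shut.
Start: joints at [-86.247, 21.807, 74.336, -0, 83.858, -12.336], TCP at [0.152, -0.528, 0.231] pointing down, gripper open.
Joint ranges: [-178.18, 178.18], [-50.72, 133.34], [12.68, 142.11], [-81.47, 261.47], [9.98, 163.14], [-165.26, 165.26]. Speed limits (degrees/s): [136.94, 136.94, 180, 180, 180, 180].

## Interface

Orientations are given as a 3x3 rotation matrix whose columns are the frame's x, y, z axes.
In Python, from rig import env gives the robot as it stands.
- The arm moves only by the tool servo_tool, never from a script. Its argument "deltas" is text: rows parted by semicolons, each of 7 numbers parted by spaces: the opening, from 0 (shut) to 1 (fully open), then the shift along the tool's x, y, z in mm, then the turn, a rotation vector about the tool's x, y, z in rad. A call has 1 to 8 rows; each row shifts and turns the commanded pose from where the row before left it, along the tool's axes as they then stand; what a row does not reach is not made up. A row lasts 1/12 s, in which the tool goes at most 41.7 mm and 7.16 degrees, less where a joint would pass 70% of its speed; a pose out of reach is approached as far as the arm can. A call is refused whole if a number of a shift passes 41.7 or a number of a turn 0.125, either way. A call with a gripper value outside its range is refused whole. The fingers move at their own pace and stop on an object; "newtons" is the grip in N (left out, the last holds). Time passes only in rows, so rows that do not move let the fingers close. It gives the time, the measured TCP pose, the force, the opening and the grip force at its end, in the units of the state.
- env.observe(): the state, without advancing time (a new reading comes with each control period).
- env.get_image(name): name is "scene" or "top" or "wrist"; returns a dict with "img" (480x640x3 uint8, red, green, blue), "depth" (480x640 float32, m along the optical axis (not along the pixel's ray), 0 where there is no reading), "camera_matrix" (3x3 intrinsics, pixels), "world_to_cam" (4x4, takes a point from world to camera coordinates). Camera axes: x right, y down, z forward; pixel columns grow to the right and rows downward; lengths in m; the calibration is good to about 2 mm. A picture is of the moment at which its call begins.
- env.close_job(): hands the job in; it is judged then, once.
Trained networks look in a picture, given as the dict that the camera call returned (one of the last four; its "shot" number tells which), for a name from the list of things; names that differ only in an ending like _2 or _b are one class to them, and where a whole thing is asked for, a point or a joint stands for the part that bears it (a point fixed in the world has none). Each returns a list of dicts, best first, with "conf" (0 to 1); they miss things now and then, are a little off and sometimes report something else, mostly with a low value. They report only what shows in the picture. A call takes as long as a camera call. They do not tell look-alikes from the thing itself.
- env.spot_in(name, picture): "bbox" ([centre column, centre row, width, height] in pixels, round what is visible of it).
- env.spot_point(name, picture): "uv" ([column, row] in pixels: a listed point, or the origin of a listed thing).
The state is a dict: "time_s": time; "q": joint angles; "qvel": joint speeds; "joint_efforts": joint torques, N m; "position": TCP position; "tool_rot": TCP orientation; "ft_force": force on the tool from outside, world axes, zero at the start; "wrist_torque": the same for the moment, N m; "grip_width": finger opening in m; "gripper_force": force on a finger pad.
Only numpy, scipy, OpenCV 4.12 (cv2) and the standard library are available. Lean on these libraries where they do the work, as an engineer would, in place of code of your own. Each camera call takes 0.05 s, during which the arm holds its last target. There are 200 camera calls.

## Working session

There is one attempt and no reset: what is moved stays moved. The work goes in short steps, Python scripts to look and compute and a tool call to move; the robot and the scene stay as the last step left them, time stands still between calls to the robot, and variables do not carry over. Pictures are saved under pics/ and viewed, at most 10 in all, crops included, and the job is handed in when it is done.

Besides the shell and the picture viewer there is one more tool, called after "Call:" as name(argument=value, ...), one argument or row to a line, values as JSON. servo_tool: Moves the arm, as the interface text tells. Its arguments: {"type":"object","properties":{"deltas":{"type":"string"},"newtons":{"type":"number"}},"required":["deltas"]}

```bash
mkdir -p pics; ls; python3 - <<'E'
from rig import env
import cv2
for n in("top","scene"):
    p=env.get_image(n); cv2.imwrite(f"pics/{n}0.png",p["img"][:,:,::-1])
    print(n,p["camera_matrix"].tolist(),p["world_to_cam"].round(3).tolist())
    for t in ["rack","round_lid","oblong_lid","square_lid","round_tin","oblong_tin","round_tin_rim","oblong_tin_rim"]:
        print(t,[(x["uv"],x["conf"]) for x in env.spot_point(t,p)][:3],[(x["bbox"],x["conf"]) for x in env.spot_in(t,p)][:3])
E
```

```text
pics
top [[467.55835068923784, 0.0, 322.31787738905996], [0.0, 467.55835068923784, 237.46139548717994], [0.0, 0.0, 1.0]] [[0.016, -1.0, 0.003, 0.123], [-0.999, -0.016, -0.049, 0.553], [0.049, -0.002, -0.999, 1.445], [0.0, 0.0, 0.0, 1.0]]
rack [([322.9, 232.8], 0.67)] [([323.6, 222.8, 135.9, 64.9], 0.78)]
round_lid [([322.0, 225.4], 0.98), ([356.2, 160.3], 0.89), ([298.2, 171.0], 0.78)] [([253.2, 178.0, 33.0, 33.4], 0.71), ([299.9, 170.5, 29.5, 34.2], 0.63), ([322.5, 228.2, 30.2, 31.9], 0.57)]
oblong_lid [([276.8, 246.0], 0.88), ([323.1, 225.7], 0.56)] []
square_lid [([361.4, 207.8], 0.6), ([480.0, 278.3], 0.36)] [([364.3, 208.2, 41.0, 37.5], 0.89)]
round_tin [([438.5, 230.4], 0.97), ([307.0, 303.5], 0.63)] [([439.8, 228.6, 35.8, 28.6], 0.92)]
oblong_tin [([477.1, 277.1], 0.65)] [([484.2, 281.0, 56.1, 49.7], 0.7)]
round_tin_rim [([438.7, 226.5], 0.87)] [([439.1, 227.8, 39.9, 35.1], 0.82)]
oblong_tin_rim [([485.5, 279.2], 0.81)] [([484.4, 279.8, 57.4, 50.5], 0.58)]
scene [[602.4959285089867, 0.0, 321.8993490445479], [0.0, 602.4959285089867, 233.69815285027784], [0.0, 0.0, 1.0]] [[-0.55
[... 171 characters left out ...]
0.7)]
round_lid [([305.6, 321.8], 0.97), ([320.6, 244.5], 0.87), ([240.1, 295.2], 0.81)] [([317.9, 243.8, 37.5, 25.4], 0.89), ([356.2, 347.2, 44.9, 37.6], 0.82), ([239.4, 295.5, 42.9, 33.0], 0.77)]
oblong_lid [([371.7, 252.4], 0.77), ([505.6, 290.9], 0.53)] [([373.0, 249.2, 51.4, 24.5], 0.82)]
square_lid [([265.6, 236.7], 0.61)] [([266.2, 233.3, 44.6, 24.2], 0.75), ([378.4, 196.8, 44.4, 51.8], 0.27)]
round_tin [([211.4, 193.2], 0.9)] [([210.2, 186.2, 41.5, 45.4], 0.85)]
oblong_tin [([213.4, 137.9], 0.84)] [([211.1, 131.5, 53.6, 56.8], 0.77)]
round_tin_rim [([206.4, 180.8], 0.79)] [([211.2, 188.8, 41.9, 42.5], 0.85)]
oblong_tin_rim [([209.0, 126.1], 0.69)] [([210.8, 132.9, 57.7, 52.4], 0.69)]
```

View pics/top0.png

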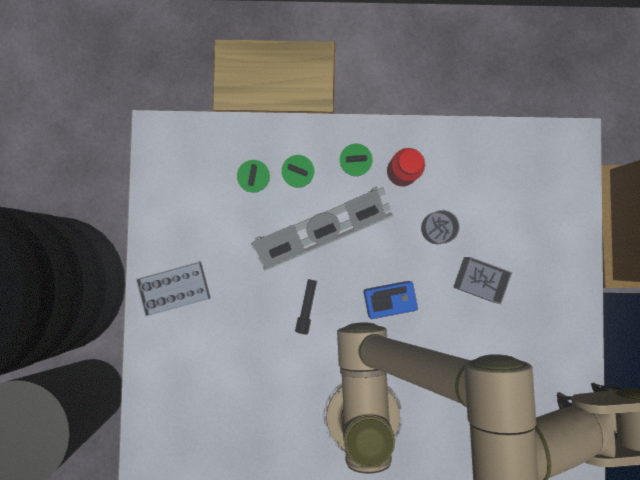

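View pics/scene0.png

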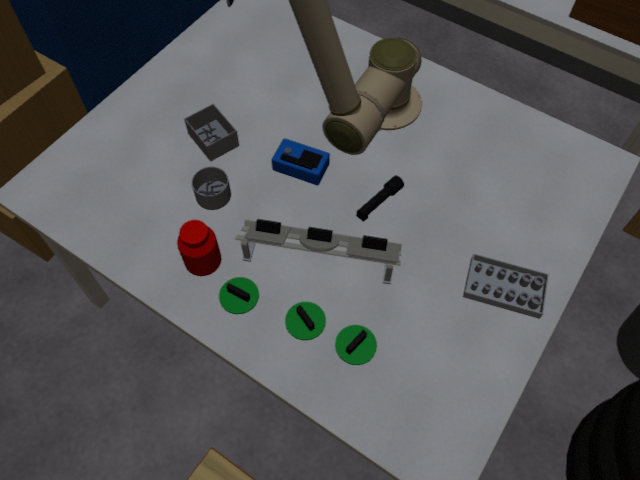

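The top view shows the oblong lid at (279,248), the round one at (323,229) and the square one at (366,210) on the rack. The round tin is at (440,227), the oblong tin at (483,280), and three green look-alikes lie behind the rack. Next I measure from depth.

```bash
cat > h.py <<'E'
import numpy as np, cv2
from scipy.spatial.transform import Rotation as R
def cloud(p):
    K=p["camera_matrix"];d=p["depth"];v,u=np.mgrid[:480,:640]
    c=np.stack([(u-K[0,2])/K[0,0]*d,(v-K[1,2])/K[1,1]*d,d],-1)
    T=np.linalg.inv(p["world_to_cam"]);w=c@T[:3,:3].T+T[:3,3]
    w[d<=0]=np.nan
    return w
def rows(P0,R0,P1,R1,n=None,mx=38.,mr=.115):
    """n equal rows (mm, rad) taking pose 0 to pose 1"""
    D=R0.T@(P1-P0)*1e3; w=R.from_matrix(R0.T@R1).as_rotvec()
    n=n or max(1,int(np.ceil(max(np.linalg.norm(D)/mx,np.linalg.norm(w)/mr))))
    while 1:
        S=sum(R.from_rotvec(w*i/n).as_matrix() for i in range(n)); d=np.linalg.solve(S,D)
        if abs(d).max()<41 and np.linalg.norm(d)<41: break
        n+=1
    return n,d.round(1),(w/n).round(4)
def show(tag,P0,R0,P1,R1,**k):
    n,d,w=rows(P0,R0,P1,R1,**k); print(tag,n,"x",*d,*w); 
    for i in range(n): P0=P0+R0@d/1e3; R0=R0@R.from_rotvec(w).as_matrix()
    return P0,R0
def rect(xy):
    (c,s,a)=cv2.minAreaRect((xy*1e3).astype(np.float32)); return np.round(c,1),np.round(s,1),round(a,1)
E
python3 - <<'E'
from rig import env
from h import *
W=[];I=[]
for n in("top","scene"):
    p=env.get_image(n); w=cloud(p)
    W.append(w.reshape(-1,3)); I.append(p["img"].reshape(-1,3).astype(int))
    tab=w[(abs(w[...,2])<.02)&(w[...,0]>.2)&(w[...,0]<.8)&(abs(w[...,1])<.5)]
    print(n,"table z",np.median(tab[:,2]))
    a=w[...,2]
    def around(u,v,r,lo,hi):
        q=w[v-r:v+r,u-r:u+r].reshape(-1,3); return q[(q[:,2]>lo)&(q[:,2]<hi)]
    tins=((440,227),(483,280)) if n=="top" else ((211,186),(211,132))
    for u,v in tins:
        q=around(u,v,34,.062,.078); print("rim",len(q),rect(q[:,:2]),q[:,2].mean())
    lids=((279,248),(323,229),(366,210)) if n=="top" else ((374,243),(319,235),(268,227))
    for u,v in lids:
        r=12; q=w[v-r:v+r,u-r:u+r].reshape(-1,3);c=p["img"][v-r:v+r,u-r:u+r].reshape(-1,3).max(1)
        q=q[c<60]; print("rib",len(q),q.mean(0).round(4),rect(q[:,:2]))
    for nm in("charger","canister","torch"):
        s=env.spot_in(nm,p)
        if s: u,v=map(int,s[0]["bbox"][:2]); print(nm,w[v,u].round(3))
o=env.observe();print(o["position"],np.array(o["tool_rot"]).round(3).tolist(),o["grip_width"])
p=env.get_image("wrist");print(p["world_to_cam"].round(3).tolist(),p["camera_matrix"].round(0).tolist())
T=np.linalg.inv(p["world_to_cam"]);Rt=np.array(o["tool_rot"]).reshape(3,3)
print((Rt.T@(T[:3,3]-o["position"])).round(4),(Rt.T@T[:3,:3]).round(3).tolist())
E
```

```text
top table z -0.001118285447426759
rim 143 (array([ 571.4, -260.6]), array([175.5, 101.8]), 62.8) 0.06797553297736485
rim 224 (array([ 428.7, -357.7]), array([135.2, 102.6]), 70.8) 0.06803621170504369
rib 6 [0.5105 0.2591 0.0949] (array([508.7, 264.2]), array([ 6. , 41.4]), 23.0)
rib 18 [0.569  0.1289 0.0948] (array([568.3, 128.1]), array([15.1, 51.4]), 24.3)
rib 29 [0.6242 0.007  0.0933] (array([622.4,   3.6]), array([19.6, 51.7]), 24.4)
charger [ 0.364 -0.078  0.055]
canister [ 0.758 -0.1    0.147]
torch [0.34  0.185 0.037]
scene table z 0.0013701935811920585
rim 227 (array([ 587.1, -224.8]), array([104.5, 101.6]), 72.2) 0.0685372308789775
rim 322 (array([ 427.3, -354.8]), array([145.5, 105.9]), 70.7) 0.06838717672241854
rib 288 [0.5116 0.2615 0.0937] (array([510.6, 261.6]), array([25.9, 63.1]), 21.7)
rib 286 [0.5698 0.1308 0.0937] (array([567.6, 130.2]), array([29.3, 62.9]), 21.9)
rib 286 [nan nan nan] (array([623.6,   4.8]), array([26.6, 61.5]), 22.8)
charger [ 0.387 -0.061  0.063]
canister [ 0.785 -0.088  0.123]
torch [0.338 0.182 0.043]
[ 0.1524069  -0.52844013  0.23130605] [[0.961, 0.277, 0.0], [0.277, -0.961, 0.0], [0.0, -0.0, -1.0]] 0.08546963031220427
[[0.278, -0.961, -0.001, -0.551], [-0.917, -0.266, 0.297, -0.038], [-0.286, -0.082, -0.955, 0.379], [0.0, 0.0, 0.0, 1.0]] [[358.0, 0.0, 322.0], [0.0, 358.0, 234.0], [0.0, 0.0, 1.0]]
[ 0.0764  0.0009 -0.1417] [[0.001, -0.955, -0.297], [1.0, 0.001, -0.0], [0.001, -0.297, 0.955]]
```

```bash
cat >> h.py <<'E'
def down(h):
    h=np.radians(h);x=np.array([np.cos(h),np.sin(h),0]);z=np.array([0,0,-1.]);return np.stack([x,np.cross(z,x),z],1)
def grasp(psi):
    c,s=np.cos(np.radians(psi)),np.sin(np.radians(psi));X=np.array([c,s,0]);Y=np.array([-s,c,0]);Z=np.array([0,0,1.])
    a=np.radians(35);lx=np.cos(a)*X+np.sin(a)*Z;lz=-np.sin(a)*X+np.cos(a)*Z
    return np.stack([Y,lx,-lz],1)
def now(env):
    o=env.observe();return np.array(o["position"]),np.array(o["tool_rot"]).reshape(3,3)
E
python3 - <<'E'
from rig import env
from h import *
P,Q=now(env)
P,Q=show("view",P,Q,np.array([.527,-.235,.30]),down(71),n=16)
G=grasp(24); m=np.array([.54,.195,.09])-G[:,2]*.16
show("rackview",P,Q,m+G[:,0]*.05,G)
E
```

```text
view 16 x 30.8 2.0 -4.3 -0.0 0.0 -0.0599
rackview 12 x 36.9 -9.3 5.8 -0.0485 0.0191 -0.0605
```

Call:
servo_tool(
  deltas="1 30.8 2 -4.3 0 0 -0.06;1 30.8 2 -4.3 0 0 -0.06;1 30.8 2 -4.3 0 0 -0.06;1 30.8 2 -4.3 0 0 -0.06;1 30.8 2 -4.3 0 0 -0.06;1 30.8 2 -4.3 0 0 -0.06;1 30.8 2 -4.3 0 0 -0.06;1 30.8 2 -4.3 0 0 -0.06",
)

```text
time_s: 2.82
position: [0.3764, -0.4266, 0.2658]
tool_rot: [[0.722, 0.692, -0.0], [0.692, -0.722, 0.0], [0.0, -0.0, -1.0]]
ft_force: [0.4, -0.9, -0.8]
grip_width: 0.0856
gripper_force: 0.0
```

Call:
servo_tool(
  deltas="1 30.8 2 -4.3 0 0 -0.06;1 30.8 2 -4.3 0 0 -0.06;1 30.8 2 -4.3 0 0 -0.06;1 30.8 2 -4.3 0 0 -0.06;1 30.8 2 -4.3 0 0 -0.06;1 30.8 2 -4.3 0 0 -0.06;1 30.8 2 -4.3 0 0 -0.06;1 30.8 2 -4.3 0 0 -0.06",
)

```text
time_s: 3.48
position: [0.5268, -0.2336, 0.3002]
tool_rot: [[0.321, 0.947, -0.0], [0.947, -0.321, 0.0], [0.0, -0.0, -1.0]]
ft_force: [0.3, -0.9, -0.9]
grip_width: 0.0852
gripper_force: 0.0
```

Call:
servo_tool(
  deltas="1 0 0 0 0 0 0;1 0 0 0 0 0 0;1 0 0 0 0 0 0",
)

```text
time_s: 3.73
position: [0.5258, -0.2353, 0.2999]
tool_rot: [[0.325, 0.946, -0.0], [0.946, -0.325, -0.0], [-0.0, -0.0, -1.0]]
ft_force: [-0.1, -0.8, 1.1]
grip_width: 0.0853
gripper_force: 0.0
```

```bash
python3 - <<'E'
from rig import env
from h import *
P,Q=now(env); print(P.round(4),Q.round(3).tolist())
p=env.get_image("wrist"); cv2.imwrite("pics/w1.png",p["img"][:,:,::-1]); w=cloud(p)
t=w[(abs(w[...,2])<.012)];print("table",np.median(t[:,2]))
for c in((.585,-.225),(.428,-.356)):
    m=(abs(w[...,:2]-c).max(-1)<.09)&(w[...,2]>.064)&(w[...,2]<.076); q=w[m]; print(len(q),rect(q[:,:2]),q[:,2].mean())
    print(q[:,:2].mean(0), np.percentile(q[:,2],[2,50,98]).round(4))
for nm in("round_tin_rim","oblong_tin_rim"):
    for s in env.spot_point(nm,p)[:2]:
        u,v=s["uv"];T=np.linalg.inv(p["world_to_cam"]);r=T[:3,:3]@np.linalg.solve(p["camera_matrix"],[u,v,1]);o=T[:3,3];print(nm,s["conf"],(o+r*(.07-o[2])/r[2]).round(4),(u,v))
a=grasp(24); m=np.array([.54,.195,.09])-a[:,2]*.16
show("rackview",P,Q,m+a[:,0]*.05,a)
E
```

```text
[ 0.5258 -0.2353  0.2999] [[0.325, 0.946, -0.0], [0.946, -0.325, -0.0], [-0.0, -0.0, -1.0]]
table -0.0009897995641963697
1053 (array([ 574.3, -257.2]), array([168.3, 100.8]), 65.9) 0.0684608359730688
[ 0.58934525 -0.22867535] [0.0644 0.0687 0.0705]
1293 (array([ 428.5, -356.6]), array([133.8, 102.1]), 70.4) 0.06807566302935193
[ 0.42564067 -0.35274125] [0.0643 0.0685 0.0703]
round_tin_rim 0.97 [ 0.5887 -0.2262  0.07  ] (375.9, 169.5)
oblong_tin_rim 0.76 [ 0.4272 -0.3612  0.07  ] (276.4, 323.6)
rackview 12 x 36.9 -9.3 5.8 -0.0485 0.0191 -0.0605
```

View pics/w1.png

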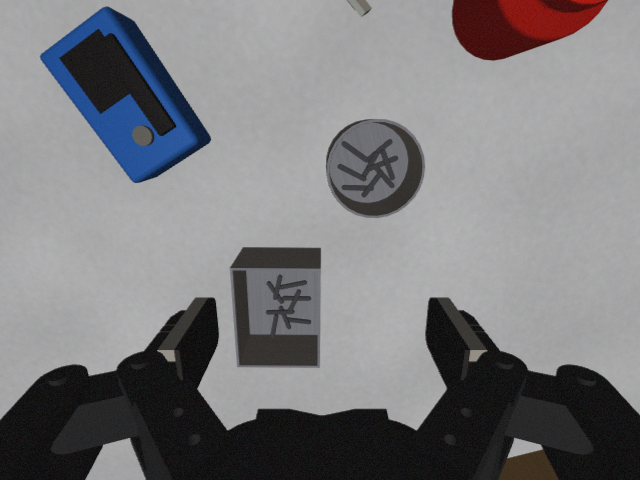

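The wrist view shows the round tin at (375,168) and the oblong tin at (279,308). I'll fit the round rim properly, then move to the rack view.

```bash
python3 - <<'E'
from rig import env
from h import *
from scipy.optimize import least_squares
p=env.get_image("wrist"); w=cloud(p)
c=np.array([.588,-.226]);m=(np.linalg.norm(w[...,:2]-c,axis=-1)<.062)&(w[...,2]>.066)&(w[...,2]<.074); q=w[m][:,:2]
print(len(q),rect(q),cv2.minEnclosingCircle((q*1e3).astype(np.float32)))
print("LSQ (mid-wall r 49.5)",least_squares(lambda s:np.linalg.norm(q-s[:2],axis=1)-s[2],[*c,.05],loss="soft_l1",f_scale=.001).x)
E
```

```text
957 (array([ 588.5, -226.5]), array([100.3, 100.6]), 71.4) ((588.029541015625, -226.5251922607422), 50.85309600830078)
LSQ (mid-wall r 49.5) [ 0.58789053 -0.2262918   0.04904516]
```

Call:
servo_tool(
  deltas="1 36.9 -9.3 5.8 -0.0485 0.0191 -0.0605;1 36.9 -9.3 5.8 -0.0485 0.0191 -0.0605;1 36.9 -9.3 5.8 -0.0485 0.0191 -0.0605;1 36.9 -9.3 5.8 -0.0485 0.0191 -0.0605;1 36.9 -9.3 5.8 -0.0485 0.0191 -0.0605;1 36.9 -9.3 5.8 -0.0485 0.0191 -0.0605",
)

```text
time_s: 4.43
position: [0.5145, -0.0066, 0.2661]
tool_rot: [[-0.046, 0.953, 0.301], [0.997, 0.026, 0.07], [0.058, 0.303, -0.951]]
ft_force: [1.1, -0.0, 0.2]
grip_width: 0.0852
gripper_force: 0.0
```

Call:
servo_tool(
  deltas="1 36.9 -9.3 5.8 -0.0485 0.0191 -0.0605;1 36.9 -9.3 5.8 -0.0485 0.0191 -0.0605;1 36.9 -9.3 5.8 -0.0485 0.0191 -0.0605;1 36.9 -9.3 5.8 -0.0485 0.0191 -0.0605;1 36.9 -9.3 5.8 -0.0485 0.0191 -0.0605;1 36.9 -9.3 5.8 -0.0485 0.0191 -0.0605;1 0 0 0 0 0 0;1 0 0 0 0 0 0",
)

```text
time_s: 5.1
position: [0.4341, 0.2041, 0.2206]
tool_rot: [[-0.409, 0.748, 0.523], [0.912, 0.335, 0.235], [0.0, 0.573, -0.82]]
ft_force: [0.6, -0.2, 0.2]
grip_width: 0.0853
gripper_force: 0.0
```

```bash
python3 - <<'E'
from rig import env
from h import *
P,Q=now(env); print(P.round(4),Q.round(3).tolist())
p=env.get_image("wrist"); cv2.imwrite("pics/w2.png",p["img"][:,:,::-1]); w=cloud(p)
np.savez("w2.npz",w=w,img=p["img"],K=p["camera_matrix"],T=p["world_to_cam"])
for nm in("round_lid","oblong_lid"):
    for s in env.spot_point(nm,p)[:2]: print(nm,s["conf"],s["uv"])
E
```

```text
[0.4341 0.2041 0.2206] [[-0.409, 0.748, 0.523], [0.912, 0.335, 0.235], [0.0, 0.573, -0.82]]
round_lid 0.93 [376.1, 373.2]
round_lid 0.75 [406.3, 264.1]
oblong_lid 0.96 [315.2, 187.3]
```

View pics/w2.png

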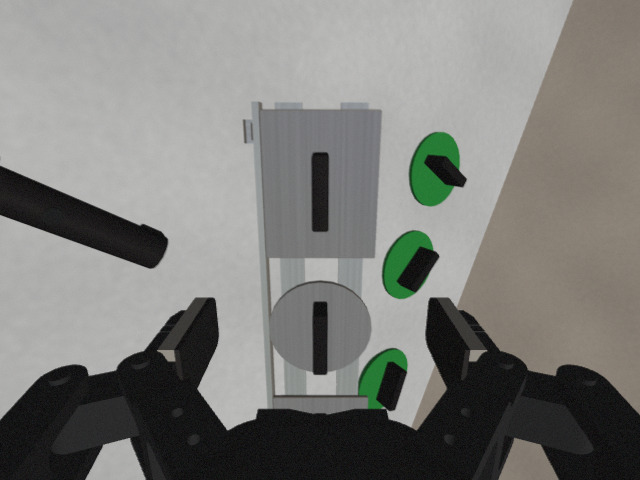

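The view shows the oblong lid (rib at 320,192), the round lid (rib at 320,338) and the green look-alikes behind the rack. I'll measure both lids in the grasp frame.

```bash
python3 - <<'E'
from h import *
f=np.load("w2.npz");w=f["w"];img=f["img"].astype(int);G=grasp(24)
L=w@G  # coords along rack y, upslope, -normal
def fit(q): 
    c=q.mean(0);return c,np.linalg.svd(q-c,full_matrices=False)[2][2]
for nm,(u,v),(a,b) in(("oblong",(320,192),(70,82)),("round",(320,335),(55,52))):
    s=np.s_[v-b:v+b,u-a:u+a];l=L[s].reshape(-1,3);W=w[s].reshape(-1,3);I=img[s].reshape(-1,3)
    dark=I.max(1)<60; gray=(I.min(1)>85)&(np.ptp(I,1)<25) if False else (I.min(1)>75)
    fl=l[gray]; z0=np.median(fl[:,2])
    k=abs(fl[:,2]-z0)<.004; fl=fl[k]; c,n=fit(W[gray][k]); n*=np.sign(n[2])
    tilt=np.degrees(np.arccos(n[2]));print(nm,"flange z",z0.round(4),"tilt",tilt.round(1),"head",np.degrees(np.arctan2(-n[1],-n[0])).round(1),rect(fl[:,:2]))
    d=l[dark];top=d[abs(d[:,2]-(z0-.030))<.004]; print(" rib",rect(top[:,:2]),len(top),np.median(top[:,2]).round(4))
    c=rect(top[:,:2])[0]/1e3; print(" world rib-top", G@[c[0],c[1],z0-.03])
E
```

```text
<stdin>:5: RuntimeWarning: Mean of empty slice.
  ret = um.true_divide(
Traceback (most recent call last):
IndexError: index 2 is out of bounds for axis 0 with size 0
```

NaNs in the depth break the median, so I'll drop them.

```bash
python3 - <<'E'
from h import *
f=np.load("w2.npz");w=f["w"];img=f["img"].astype(int);G=grasp(24)
L=w@G
def fit(q): 
    c=q.mean(0);return c,np.linalg.svd(q-c,full_matrices=False)[2][2]
for nm,(u,v),(a,b) in(("oblong",(320,185),(70,85)),("round",(320,327),(55,52))):
    s=np.s_[v-b:v+b,u-a:u+a];l=L[s].reshape(-1,3);W=w[s].reshape(-1,3);I=img[s].reshape(-1,3)
    ok=np.isfinite(l).all(1);l,W,I=l[ok],W[ok],I[ok]
    dark=I.max(1)<60; gray=(I.min(1)>60)
    z0=np.median(l[gray][:,2]); k=gray&(abs(l[:,2]-z0)<.003); fl=l[k]; c,n=fit(W[k]); n*=np.sign(n[2])
    print(nm,len(l),dark.sum(),"flange z",z0.round(4),"tilt",np.degrees(np.arccos(n[2])).round(1),"head",np.degrees(np.arctan2(-n[1],-n[0])).round(1),rect(fl[:,:2]))
    top=l[dark&(abs(l[:,2]-(z0-.030))<.004)]
    c,sz,an=rect(top[:,:2]);print(" rib",c,sz,an,len(top),np.median(top[:,2]).round(4)," world rib-top", (G@[c[0]/1e3,c[1]/1e3,z0-.03]).round(4))
E
```

```text
oblong 23706 1248 flange z 0.2714 tilt 35.2 head 24.2 (array([ 26.2, 513.8]), array([110.3, 152.2]), 89.9)
 rib [ 29.8 517.3] [12.6 63.1] 89.8 1215 0.2411  world rib-top [0.5015 0.2559 0.099 ]
round 11404 1018 flange z 0.2718 tilt 35.2 head 24.1 (array([-118.1,  514.9]), array([120.3, 106.9]), 2.5)
 rib [-113.3  517.2] [12.5 63.1] 89.7 835 0.2414  world rib-top [0.5598 0.1252 0.0986]
```

```bash
python3 - <<'E'
from rig import env
from h import *
P,Q=now(env);G=grasp(24)
P,Q=show("pre",P,Q,G@[-.1133,.5172,.200],G)
P,Q=show("down",P,Q,G@[-.1133,.5172,.2685],G,mx=14)
E
```

```text
pre 5 x -24.1 -0.8 21.2 0.0003 0.0002 -0.0001
down 5 x -0.1 -0.0 13.6 0.0 -0.0 -0.0
```

Call:
servo_tool(
  deltas="1 -24.1 -0.8 21.2 0 0 0;1 -24.1 -0.8 21.2 0 0 0;1 -24.1 -0.8 21.2 0 0 0;1 -24.1 -0.8 21.2 0 0 0;1 -24.1 -0.8 21.2 0 0 0;1 0 0 0 0 0 0",
)

```text
time_s: 5.75
position: [0.5405, 0.1123, 0.1295]
tool_rot: [[-0.402, 0.751, 0.524], [0.916, 0.329, 0.231], [0.001, 0.573, -0.82]]
ft_force: [-1.0, -0.9, 0.0]
grip_width: 0.0852
gripper_force: 0.0
```

Call:
servo_tool(
  deltas="1 0 0 13.6 0 0 0;1 0 0 13.6 0 0 0;1 0 0 13.6 0 0 0;1 0 0 13.6 0 0 0;1 0 0 13.6 0 0 0;1 0 0 0 0 0 0;1 0 0 0 0 0 0",
)

```text
time_s: 6.33
position: [0.5729, 0.1321, 0.0764]
tool_rot: [[-0.407, 0.748, 0.524], [0.914, 0.333, 0.234], [0.0, 0.574, -0.819]]
ft_force: [-1.3, 0.2, -0.4]
grip_width: 0.0853
gripper_force: 0.0
```

```bash
python3 - <<'E'
from rig import env
from h import *
P,Q=now(env);G=grasp(24);print((P@G).round(4),(R.from_matrix(G.T@Q).as_rotvec()).round(4))
E
```

```text
[-0.1124  0.5165  0.2685] [-0.0003  0.0004  0.0002]
```

Call:
servo_tool(
  deltas="0.1 0 0 0 0 0 0;0.1 0 0 0 0 0 0;0 0 0 0 0 0 0;0 0 0 0 0 0 0;0 0 0 0 0 0 0;0 0 0 0 0 0 0;0 0 0 0 0 0 0;0 0 0 0 0 0 0",
  newtons=50,
)

```text
time_s: 7.0
position: [0.5731, 0.1327, 0.0771]
tool_rot: [[-0.408, 0.747, 0.526], [0.913, 0.334, 0.234], [-0.001, 0.575, -0.818]]
ft_force: [-0.8, -0.0, 4.8]
grip_width: 0.0131
gripper_force: 50.1
```

```bash
python3 - <<'E'
from rig import env
from h import *
P,Q=now(env)
P,Q=show("lift",P,Q,P-Q[:,2]*.14,Q,mx=28)
P,Q=show("transit",P,Q,np.array([.588,-.226,.18]),down(90),mx=32)
E
```

```text
lift 5 x 0.0 -0.0 -28.0 0.0 0.0 0.0
transit 11 x -30.9 0.9 0.8 0.0549 -0.0116 0.037
```

Call:
servo_tool(
  deltas="0 0 0 -10 0 0 0;0 0 0 -28 0 0 0;0 0 0 -28 0 0 0;0 0 0 -28 0 0 0;0 0 0 -28 0 0 0;0 0 0 -18 0 0 0",
)

```text
time_s: 7.5
position: [0.498, 0.0997, 0.1926]
tool_rot: [[-0.408, 0.747, 0.525], [0.913, 0.334, 0.234], [-0.001, 0.574, -0.819]]
ft_force: [-0.1, -0.1, -1.0]
grip_width: 0.0131
gripper_force: 49.8
```

Call:
servo_tool(
  deltas="0 -30.9 0.9 0.8 0.0549 -0.0116 0.037;0 -30.9 0.9 0.8 0.0549 -0.0116 0.037;0 -30.9 0.9 0.8 0.0549 -0.0116 0.037;0 -30.9 0.9 0.8 0.0549 -0.0116 0.037;0 -30.9 0.9 0.8 0.0549 -0.0116 0.037;0 -30.9 0.9 0.8 0.0549 -0.0116 0.037",
)

```text
time_s: 8.0
position: [0.5649, -0.0745, 0.1853]
tool_rot: [[-0.187, 0.947, 0.259], [0.982, 0.172, 0.081], [0.032, 0.27, -0.962]]
ft_force: [-0.3, 1.6, -1.4]
grip_width: 0.0135
gripper_force: 49.7
```

Call:
servo_tool(
  deltas="0 -30.9 0.9 0.8 0.0549 -0.0116 0.037;0 -30.9 0.9 0.8 0.0549 -0.0116 0.037;0 -30.9 0.9 0.8 0.0549 -0.0116 0.037;0 -30.9 0.9 0.8 0.0549 -0.0116 0.037;0 -30.9 0.9 0.8 0.0549 -0.0116 0.037;0 0 0 0 0 0 0;0 0 0 0 0 0 0;0 0 0 0 0 0 0",
)

```text
time_s: 8.67
position: [0.5871, -0.225, 0.178]
tool_rot: [[-0.0, 1.0, -0.002], [1.0, 0.0, 0.002], [0.002, -0.002, -1.0]]
ft_force: [0.2, -0.3, -0.9]
grip_width: 0.0133
gripper_force: 49.6
```

```bash
cat > held.py <<'E'
from rig import env
from h import *
P,Q=now(env); print("TCP",P.round(4),Q.round(3).tolist())
p=env.get_image("wrist"); w=cloud(p);img=p["img"]
l=(w-P)@Q   # tool frame
ok=(np.linalg.norm(l[...,:2],axis=-1)<.08)&(l[...,2]>-.003)&(l[...,2]<.012)
q=l[ok]; A=np.c_[q[:,:2],np.ones(len(q))]; s=np.linalg.lstsq(A,q[:,2],rcond=None)[0]
print("flange plane slopes,z",s.round(4),len(q),"outline",rect(q[:,:2]), "circ",cv2.minEnclosingCircle((q[:,:2]*1e3).astype(np.float32)))
print("x range",np.percentile(q[:,0],[.3,99.7])*1e3,"y range",np.percentile(q[:,1],[.3,99.7])*1e3)
import sys;cv2.imwrite(f"pics/{sys.argv[1]}.png",img[:,:,::-1]); np.savez("held.npz",l=l,img=img)
E
python3 held.py h1
```

```text
TCP [ 0.5871 -0.225   0.178 ] [[-0.0, 1.0, -0.002], [1.0, 0.0, 0.002], [0.002, -0.002, -1.0]]
flange plane slopes,z [ 0.0004 -0.0001  0.003 ] 22355 outline (array([1. , 0.5]), array([98.4, 98. ]), 44.9) circ ((-2.751049518585205, 0.7353740334510803), 52.25977325439453)
x range [-50.83745611  48.77005745] y range [-49.88449028  51.33388199]
```

View pics/h1.png

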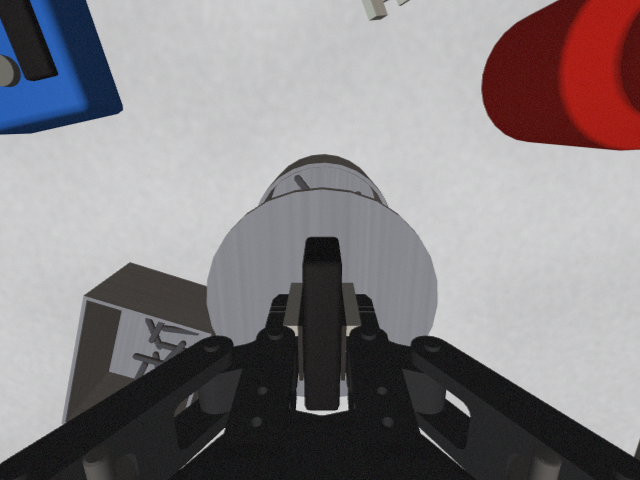

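The round lid is held flat and square in the pads, with the tin visible behind it at (323,190). I'll fit the flange arc for the in-hand offset.

```bash
cat > arc.py <<'E'
from h import *
from scipy.optimize import least_squares
f=np.load("held.npz");l=f["l"]
m=((abs(l[...,2]-.003)<.004)&(np.linalg.norm(l[...,:2],axis=-1)<.075)).astype(np.uint8)
c,_=cv2.findContours(m,cv2.RETR_EXTERNAL,cv2.CHAIN_APPROX_NONE)
c=max(c,key=len)[:,0]; q=l[c[:,1],c[:,0]][:,:2]; q=q[q[:,0]<.01]; q=q[np.linalg.norm(q,axis=1)>.044]
r=least_squares(lambda s:np.linalg.norm(q-s,axis=1)-.0518,[0,0],loss="soft_l1",f_scale=.0007)
print(len(q),r.x.round(4),np.abs(r.fun).mean())
r=least_squares(lambda s:np.linalg.norm(q-s[:2],axis=1)-s[2],[0,0,.05],loss="soft_l1",f_scale=.0007);print(r.x.round(4))
E
python3 arc.py; python3 - <<'E'
from rig import env
from h import *
P,Q=now(env);D=down(90)
for off in(-.0009,0):
  t=np.array([.5883,-.2264,0])-D[:,0]*off
  for z in(.062+.0165+.015,.062+.0165): P1,Q1=show(f"{off} {z}",P,Q,t+[0,0,z],D,mx=20)
E
```

```text
173 [0.0048 0.0006] 0.0014461935899443537
[0.0045 0.0006 0.0517]
-0.0009 0.0935 5 x -0.2 0.3 17.0 -0.0004 -0.0002 0.0002
-0.0009 0.0785 5 x -0.2 0.3 20.0 -0.0004 -0.0002 0.0002
0 0.0935 5 x -0.4 0.3 17.0 -0.0004 -0.0002 0.0002
0 0.0785 5 x -0.4 0.3 20.0 -0.0004 -0.0002 0.0002
```

```bash
cat > arc.py <<'E'
from rig import env
from h import *
from scipy.optimize import least_squares
P,Q=now(env);p=env.get_image("wrist");K=p["camera_matrix"];T=np.linalg.inv(p["world_to_cam"])
w=cloud(p);l=(w-P)@Q
m=((l[...,2]>.0)&(l[...,2]<.007)&(np.linalg.norm(l[...,:2],axis=-1)<.08)).astype(np.uint8)
z=np.median(l[...,2][m>0]);pts=[]
for u in range(208,438,3):            # topmost flange pixel in each column
    v=np.where(m[:,u])[0]
    if len(v) and v[0]<300: pts.append((u,v[0]-.5))
for v in range(210,320,3):            # outermost in each row
    c=np.where(m[v])[0]
    if len(c): pts+=[(c[0]-.5,v),(c[-1]+.5,v)]
pts=np.array(pts)
r=np.c_[pts,np.ones(len(pts))]@np.linalg.inv(K).T@T[:3,:3].T@Q; o=(T[:3,3]-P)@Q
q=(o+r*((z-o[2])/r[:,2])[:,None])[:,:2]
for f,x0 in((lambda s:np.linalg.norm(q-s,axis=1)-.052,[0,0]),(lambda s:np.linalg.norm(q-s[:2],axis=1)-s[2],[0,0,.05])):
    a=least_squares(f,x0,loss="soft_l1",f_scale=.0005);print(len(q),z.round(4),a.x.round(4),np.median(abs(f(a.x))).round(5))
# rib top ends
d=(p["img"].max(-1)<70)&(l[...,2]>-.030)&(l[...,2]<-.024)&(abs(l[...,1])<.012)&(abs(l[...,0])<.05)
print("ribtop",d.sum(),np.percentile(l[d],[.5,99.5],axis=0).round(4).tolist())
E
python3 arc.py
```

```text
151 0.003 [-0.0025  0.0006] 0.00025
151 0.003 [-0.002   0.0006  0.0516] 0.00014
ribtop 5645 [[-0.033, -0.0089, -0.0292], [0.0293, 0.0087, -0.0244]]
```

```bash
python3 - <<'E'
from rig import env
from h import *
P,Q=now(env);D=down(90);print(P)
t=np.array([.5883,-.2264,0])-D@[-.002,.0006,0]
P1,Q1=show("hover",P,Q,t+[0,0,.092],D,mx=16)
show("home",P1,Q1,t+[0,0,.079],D,mx=3)
E
```

```text
[ 0.58711494 -0.22452216  0.1786674 ]
hover 6 x 0.0 0.1 14.4 -0.0003 -0.0002 0.0002
home 5 x 0.0 0.0 2.7 -0.0 0.0001 -0.0
```

Call:
servo_tool(
  deltas="0 0 0.1 14.4 0 0 0;0 0 0.1 14.4 0 0 0;0 0 0.1 14.4 0 0 0;0 0 0.1 14.4 0 0 0;0 0 0.1 14.4 0 0 0;0 0 0.1 14.4 0 0 0;0 0 0 0 0 0 0",
)

```text
time_s: 9.35
position: [0.5866, -0.2239, 0.0898]
tool_rot: [[-0.001, 1.0, -0.006], [1.0, 0.001, 0.003], [0.003, -0.006, -1.0]]
ft_force: [-0.9, 0.1, -1.4]
grip_width: 0.0131
gripper_force: 49.7
```

Call:
servo_tool(
  deltas="0 0 0 2.5 0 0 0;0 0 0 2.5 0 0 0;0 0 0 2 0 0 0;0 0 0 0 0 0 0;0 0 0 0 0 0 0",
)

```text
time_s: 9.77
position: [0.5879, -0.2255, 0.0856]
tool_rot: [[-0.0, 1.0, -0.001], [1.0, 0.0, 0.0], [0.0, -0.001, -1.0]]
ft_force: [-0.2, 0.5, -1.7]
grip_width: 0.0129
gripper_force: 49.7
```

```bash
python3 - <<'E'
from rig import env
for i in range(4):
    env.get_image("wrist");print(env.observe()["position"].round(4),env.observe()["ft_force"].round(1))
E
```

```text
[ 0.5879 -0.2256  0.0856] [ 0.5  0.9 -1.1]
[ 0.5879 -0.2256  0.0855] [-0.8  0.2 -1.5]
[ 0.5879 -0.2256  0.0854] [-0.2 -0.1 -1.5]
[ 0.5879 -0.2256  0.0854] [ 0.7 -0.6 -1.9]
```

Call:
servo_tool(
  deltas="0 1 0 0 0 0 0;0 0 0 2 0 0 0;0 0 0 2 0 0 0;0 0 0 2 0 0 0;0 0 0 0 0 0 0;0 0 0 0 0 0 0",
)

```text
time_s: 10.47
position: [0.5877, -0.2245, 0.0789]
tool_rot: [[0.0, 1.0, -0.002], [1.0, -0.0, 0.001], [0.001, -0.002, -1.0]]
ft_force: [-1.1, 0.4, -0.5]
grip_width: 0.0133
gripper_force: 49.7
```

Call:
servo_tool(
  deltas="0 0 0 1 0 0 0;0 0 0 1 0 0 0;0 0 0 0 0 0 0;0 0 0 0 0 0 0",
)

```text
time_s: 10.8
position: [0.5878, -0.2245, 0.0771]
tool_rot: [[-0.0, 1.0, -0.002], [1.0, 0.0, 0.0], [0.0, -0.002, -1.0]]
ft_force: [0.6, 0.3, -1.3]
grip_width: 0.0134
gripper_force: 49.7
```

Call:
servo_tool(
  deltas="0 0 0 0.7 0 0 0;0 0 0 0.7 0 0 0;0 0 0 0 0 0 0;0 0 0 0 0 0 0",
)

```text
time_s: 11.13
position: [0.5879, -0.2245, 0.077]
tool_rot: [[-0.0, 1.0, -0.001], [1.0, 0.0, -0.0], [-0.0, -0.001, -1.0]]
ft_force: [-2.9, 2.3, 8.3]
grip_width: 0.0134
gripper_force: 51.1
```

Contact came at the expected home height with 8 N, so I release and rise.

Call:
servo_tool(
  deltas="0.3 0 0 0 0 0 0;0.5 0 0 0 0 0 0;1 0 0 0 0 0 0;1 0 0 0 0 0 0;1 0 0 0 0 0 0;1 0 0 0 0 0 0;1 0 0 0 0 0 0;1 0 0 0 0 0 0",
)

```text
time_s: 11.8
position: [0.5878, -0.2245, 0.0757]
tool_rot: [[-0.0, 1.0, -0.002], [1.0, 0.0, 0.001], [0.001, -0.002, -1.0]]
ft_force: [0.6, -0.6, 1.2]
grip_width: 0.0854
gripper_force: 0.0
```

Call:
servo_tool(
  deltas="1 0 0 -12 0 0 0;1 0 0 -25 0 0 0;1 0 0 -25 0 0 0;1 0 0 -30 0 0 0;1 0 0 -30 0 0 0;1 0 0 -30 0 0 0;1 0 0 0 0 0 0;1 0 0 0 0 0 0",
)

```text
time_s: 12.47
position: [0.5884, -0.2248, 0.2292]
tool_rot: [[-0.0, 1.0, 0.001], [1.0, 0.0, -0.001], [-0.001, 0.001, -1.0]]
ft_force: [0.1, -0.1, -0.4]
grip_width: 0.0855
gripper_force: 0.0
```

```bash
python3 - <<'E'
from rig import env
from h import *
P,Q=now(env); print(P.round(4))
p=env.get_image("wrist"); cv2.imwrite("pics/w3.png",p["img"][:,:,::-1]); w=cloud(p)
c=np.array([.588,-.226]);d=np.linalg.norm(w[...,:2]-c,axis=-1)
m=(d<.07)&(w[...,2]>.06)&(w[...,2]<.09);q=w[m]
s=np.linalg.lstsq(np.c_[q[:,:2]-c,np.ones(len(q))],q[:,2],rcond=None)[0];print("flange plane",s.round(4),cv2.minEnclosingCircle((q[:,:2]*1e3).astype(np.float32)))
G=grasp(24)
P,Q=show("pre",P,Q,G@[.0298,.5172,.15],G)
P,Q=show("pre2",P,Q,G@[.0298,.5172,.2],G)
P,Q=show("down",P,Q,G@[.0298,.5172,.2685],G,mx=14)
E
```

```text
[ 0.5884 -0.2248  0.2292]
flange plane [0.0002 0.002  0.074 ] ((588.2738647460938, -227.23155212402344), 52.31599044799805)
pre 13 x 36.7 -4.8 3.9 -0.0462 0.01 -0.0312
pre2 2 x 0.1 0.2 25.4 -0.0002 -0.0004 0.0001
down 5 x 0.0 0.0 13.7 0.0 0.0 -0.0
```

View pics/w3.png

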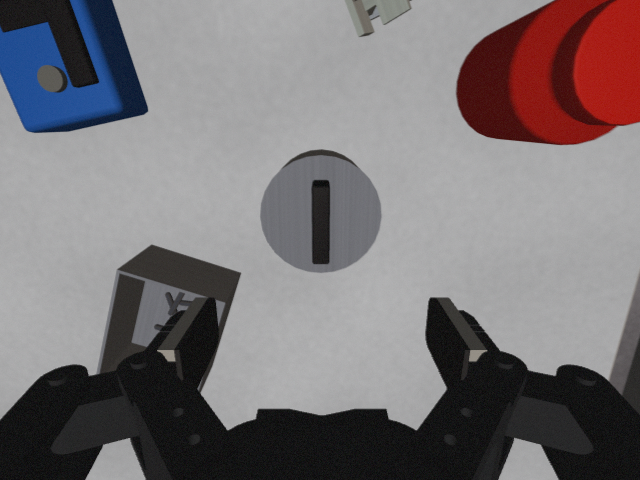

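The round lid is flat and concentric, with its flange at 74 mm. Now the oblong lid.

Call:
servo_tool(
  deltas="1 36.7 -4.8 3.9 -0.0462 0.01 -0.0312;1 36.7 -4.8 3.9 -0.0462 0.01 -0.0312;1 36.7 -4.8 3.9 -0.0462 0.01 -0.0312;1 36.7 -4.8 3.9 -0.0462 0.01 -0.0312;1 36.7 -4.8 3.9 -0.0462 0.01 -0.0312;1 36.7 -4.8 3.9 -0.0462 0.01 -0.0312;1 36.7 -4.8 3.9 -0.0462 0.01 -0.0312",
)

```text
time_s: 13.1
position: [0.5328, 0.0303, 0.2]
tool_rot: [[-0.225, 0.925, 0.305], [0.974, 0.202, 0.105], [0.036, 0.321, -0.946]]
ft_force: [1.2, 1.0, 0.3]
grip_width: 0.0853
gripper_force: 0.0
```

Call:
servo_tool(
  deltas="1 36.7 -4.8 3.9 -0.0462 0.01 -0.0312;1 36.7 -4.8 3.9 -0.0462 0.01 -0.0312;1 36.7 -4.8 3.9 -0.0462 0.01 -0.0312;1 36.7 -4.8 3.9 -0.0462 0.01 -0.0312;1 36.7 -4.8 3.9 -0.0462 0.01 -0.0312;1 36.7 -4.8 3.9 -0.0462 0.01 -0.0312;1 0 0 0 0 0 0;1 0 0 0 0 0 0",
)

```text
time_s: 13.77
position: [0.4502, 0.2355, 0.1721]
tool_rot: [[-0.41, 0.751, 0.517], [0.912, 0.335, 0.236], [0.004, 0.569, -0.823]]
ft_force: [0.7, -0.7, 0.2]
grip_width: 0.0852
gripper_force: 0.0
```

```bash
python3 - <<'E'
from rig import env
from h import *
P,Q=now(env);G=grasp(24); print((P@G).round(4))
P,Q=show("pre2",P,Q,G@[.0298,.5172,.2],G)
P,Q=show("down",P,Q,G@[.0298,.5172,.2685],G,mx=14)
E
```

```text
[0.032  0.5141 0.1498]
pre2 2 x -1.2 1.7 25.1 -0.0031 -0.0028 0.0003
down 5 x 0.0 -0.0 13.7 0.0 -0.0 0.0
```

Call:
servo_tool(
  deltas="1 -1.2 1.7 25.1 -0.003 -0.003 0;1 -1.2 1.7 25.1 -0.003 -0.003 0;1 0 0 13.7 0 0 0;1 0 0 13.7 0 0 0;1 0 0 13.7 0 0 0;1 0 0 13.7 0 0 0;1 0 0 13.7 0 0 0;1 0 0 0 0 0 0",
)

```text
time_s: 14.43
position: [0.5194, 0.2597, 0.0764]
tool_rot: [[-0.402, 0.749, 0.526], [0.916, 0.33, 0.23], [-0.001, 0.574, -0.819]]
ft_force: [-0.9, 0.3, 0.0]
grip_width: 0.0852
gripper_force: 0.0
```

```bash
python3 - <<'E'
from rig import env
from h import *
P,Q=now(env);G=grasp(24);print((P@G).round(4),(R.from_matrix(G.T@Q).as_rotvec()).round(4))
E
```

```text
[0.026  0.519  0.2702] [-0.0006 -0.0037  0.0036]
```

Call:
servo_tool(
  deltas="0.1 0 0 0 0 0 0;0.1 0 0 0 0 0 0;0 0 0 0 0 0 0;0 0 0 0 0 0 0;0 0 0 0 0 0 0;0 0 0 0 0 0 0;0 0 0 0 0 0 0;0 0 0 0 0 0 0",
  newtons=50,
)

```text
time_s: 15.1
position: [0.5179, 0.2608, 0.0791]
tool_rot: [[-0.404, 0.747, 0.528], [0.915, 0.331, 0.232], [-0.002, 0.577, -0.817]]
ft_force: [-4.4, -3.6, 6.2]
grip_width: 0.0131
gripper_force: 49.8
```

```bash
python3 - <<'E'
from rig import env
from h import *
P,Q=now(env);G=grasp(24);print((P@G).round(4))
P,Q=show("lift",P,Q,P-Q[:,2]*.14,Q,mx=28)
P,Q=show("side",P,Q,np.array([.53,-.12,.21]),down(90),mx=32)
P,Q=show("transit",P,Q,np.array([.428,-.356,.18]),down(70.6),mx=30)
E
```

```text
[0.0276 0.5198 0.2674]
lift 5 x 0.0 -0.0 -28.0 0.0 0.0 0.0
side 12 x -30.0 1.1 -1.7 0.0505 -0.0105 0.0336
transit 9 x -27.8 -7.3 3.2 -0.0 -0.0 0.0377
```

Call:
servo_tool(
  deltas="0 0 0 -10 0 0 0;0 0 0 -28 0 0 0;0 0 0 -28 0 0 0;0 0 0 -28 0 0 0;0 0 0 -28 0 0 0;0 0 0 -18 0 0 0;0 0 0 0 0 0 0",
)

```text
time_s: 15.68
position: [0.4435, 0.2282, 0.1957]
tool_rot: [[-0.404, 0.745, 0.531], [0.915, 0.331, 0.232], [-0.003, 0.58, -0.815]]
ft_force: [0.0, 0.3, -1.8]
grip_width: 0.0134
gripper_force: 49.3
```

Call:
servo_tool(
  deltas="0 -30 1.1 -1.7 0.0505 -0.0105 0.0336;0 -30 1.1 -1.7 0.0505 -0.0105 0.0336;0 -30 1.1 -1.7 0.0505 -0.0105 0.0336;0 -30 1.1 -1.7 0.0505 -0.0105 0.0336;0 -30 1.1 -1.7 0.0505 -0.0105 0.0336;0 -30 1.1 -1.7 0.0505 -0.0105 0.0336",
)

```text
time_s: 16.18
position: [0.5043, 0.0571, 0.2009]
tool_rot: [[-0.205, 0.936, 0.286], [0.978, 0.186, 0.092], [0.033, 0.299, -0.954]]
ft_force: [0.7, 1.6, -2.3]
grip_width: 0.013
gripper_force: 49.3
```

Call:
servo_tool(
  deltas="0 -30 1.1 -1.7 0.0505 -0.0105 0.0336;0 -30 1.1 -1.7 0.0505 -0.0105 0.0336;0 -30 1.1 -1.7 0.0505 -0.0105 0.0336;0 -30 1.1 -1.7 0.0505 -0.0105 0.0336;0 -30 1.1 -1.7 0.0505 -0.0105 0.0336;0 -30 1.1 -1.7 0.0505 -0.0105 0.0336;0 0 0 0 0 0 0;0 0 0 0 0 0 0",
)

```text
time_s: 16.85
position: [0.5306, -0.1205, 0.2069]
tool_rot: [[0.001, 1.0, -0.002], [1.0, -0.001, 0.002], [0.002, -0.002, -1.0]]
ft_force: [-0.1, 0.0, -2.7]
grip_width: 0.0127
gripper_force: 49.3
```

```bash
python3 - <<'E'
from rig import env
from h import *
P,Q=now(env);print(P.round(4))
P,Q=show("transit",P,Q,np.array([.428,-.356,.18]),down(70.5),n=9)
E
```

```text
[ 0.5306 -0.1205  0.2069]
transit 9 x -27.7 -7.3 3.0 -0.0002 -0.0002 0.0377
```

Call:
servo_tool(
  deltas="0 -27.7 -7.3 3 0 0 0.0377;0 -27.7 -7.3 3 0 0 0.0377;0 -27.7 -7.3 3 0 0 0.0377;0 -27.7 -7.3 3 0 0 0.0377;0 -27.7 -7.3 3 0 0 0.0377;0 -27.7 -7.3 3 0 0 0.0377",
)

```text
time_s: 17.35
position: [0.4707, -0.2805, 0.1898]
tool_rot: [[0.224, 0.975, 0.0], [0.975, -0.224, 0.002], [0.002, -0.0, -1.0]]
ft_force: [0.4, -0.7, -3.0]
grip_width: 0.0126
gripper_force: 49.4
```

Call:
servo_tool(
  deltas="0 -27.7 -7.3 3 0 0 0.0377;0 -27.7 -7.3 3 0 0 0.0377;0 -27.7 -7.3 3 0 0 0.0377;0 0 0 0 0 0 0;0 0 0 0 0 0 0;0 0 0 0 0 0 0",
)

```text
time_s: 17.85
position: [0.4286, -0.3539, 0.1813]
tool_rot: [[0.331, 0.943, 0.0], [0.943, -0.331, 0.001], [0.001, -0.0, -1.0]]
ft_force: [0.1, 1.5, -1.8]
grip_width: 0.0135
gripper_force: 49.2
```

```bash
cat > ob.py <<'E'
from rig import env
from h import *
P,Q=now(env);p=env.get_image("wrist");K=p["camera_matrix"];T=np.linalg.inv(p["world_to_cam"]);print(P.round(4),"heading",np.degrees(np.arctan2(Q[1,0],Q[0,0])).round(2))
cv2.imwrite("pics/h2.png",p["img"][:,:,::-1])
w=cloud(p);l=(w-P)@Q
m=((l[...,2]>-.004)&(l[...,2]<.010)&(abs(l[...,0])<.08)&(abs(l[...,1])<.06));z=np.median(l[...,2][m])
m=m&(abs(l[...,2]-z)<.003);q=l[m];s=np.linalg.lstsq(np.c_[q[:,:2],np.ones(len(q))],q[:,2],rcond=None)[0];print("plane",s.round(4))
o=(T[:3,3]-P)@Q
def ray(pts):
    pts=np.array(pts);r=np.c_[pts,np.ones(len(pts))]@np.linalg.inv(K).T@T[:3,:3].T@Q
    return (o+r*((z-o[2])/r[:,2])[:,None])[:,:2]
cols=np.where(m.any(0))[0];u0,u1=cols.min(),cols.max()
far=ray([(u,np.where(m[:,u])[0][0]-.5) for u in range((u0+u1)//2-60,(u0+u1)//2+60,3)])
v0=np.where(m.any(1))[0].min();rw=range(v0+15,v0+120,3)
le=ray([(np.where(m[v])[0][0]-.5,v) for v in rw]);ri=ray([(np.where(m[v])[0][-1]+.5,v) for v in rw])
def rob(a,b):
    k=np.ones(len(a),bool)
    for _ in range(4):
        c=np.polyfit(a[k],b[k],1);k=abs(np.polyval(c,a)-b)<.0015
    return c,k.sum()
for nm,(a,b) in dict(far=(far[:,1],far[:,0]),left=(le[:,0],le[:,1]),right=(ri[:,0],ri[:,1])).items(): c,k=rob(a,b);print(nm,"at 0:",c[1].round(4),"slope",c[0].round(4),k)
d=(p["img"].max(-1)<70)&(abs(l[...,2]-(z-.030))<.003)&(abs(l[...,1])<.012)&(abs(l[...,0])<.05)
print("z",z.round(4),"ribtop",d.sum(),np.percentile(l[d],[.5,99.5],axis=0).round(4).tolist())
E
python3 ob.py
```

```text
[ 0.4286 -0.3539  0.1813] heading 70.65
plane [-0.0039  0.0021  0.0036]
far at 0: 0.0694 slope 0.001 40
left at 0: -0.0506 slope -0.0031 35
right at 0: 0.0522 slope 0.0008 35
z 0.0035 ribtop 5886 [[-0.0286, -0.0106, -0.029], [0.0342, 0.0103, -0.0239]]
```

View pics/h2.png

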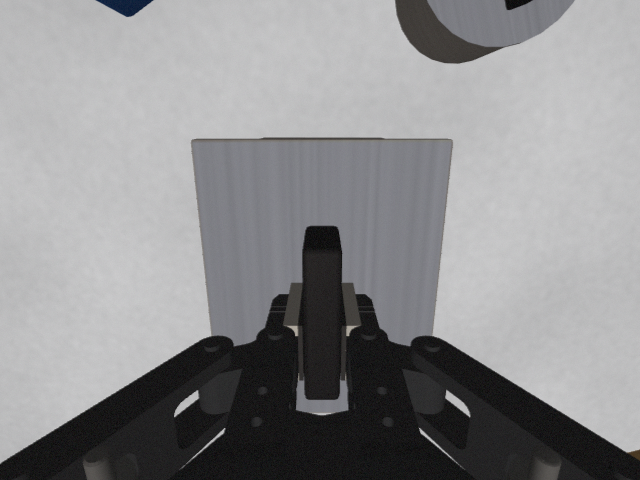

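```bash
cat > fin.py <<'E'
from rig import env
from h import *
import sys
P,Q=now(env);D=down(70.5)
t=np.array([.4285,-.3566,0])-D@[.0025,.0008,0]; print(P.round(4),t.round(4))
show("to",P,Q,t+[0,0,float(sys.argv[1])],D,mx=float(sys.argv[2]))
E
python3 fin.py .094 15
```

```text
[ 0.4288 -0.3537  0.1815] [ 0.4269 -0.3587  0.    ]
to 6 x -0.9 -0.0 14.6 -0.0 -0.0002 0.0005
```

Call:
servo_tool(
  deltas="0 -0.9 0 14.6 0 0 0.0005;0 -0.9 0 14.6 0 0 0.0005;0 -0.9 0 14.6 0 0 0.0005;0 -0.9 0 14.6 0 0 0.0005;0 -0.9 0 14.6 0 0 0.0005;0 -0.9 0 14.6 0 0 0.0005;0 0 0 0 0 0 0;0 0 0 0 0 0 0",
)

```text
time_s: 18.57
position: [0.4268, -0.3591, 0.0941]
tool_rot: [[0.334, 0.943, -0.0], [0.943, -0.334, 0.001], [0.001, -0.001, -1.0]]
ft_force: [-0.1, -0.6, -1.1]
grip_width: 0.0127
gripper_force: 49.2
```

Call:
servo_tool(
  deltas="0 0 0 0 0 0 0;0 0 0 0 0 0 0;0 0 0 0 0 0 0",
)

```text
time_s: 18.82
position: [0.4267, -0.3602, 0.0951]
tool_rot: [[0.335, 0.942, 0.001], [0.942, -0.335, -0.001], [-0.001, 0.001, -1.0]]
ft_force: [-0.2, -0.9, -1.7]
grip_width: 0.0131
gripper_force: 49.2
```

```bash
python3 fin.py .087 15; python3 fin.py .080 15
```

```text
[ 0.4267 -0.3602  0.0951] [ 0.4269 -0.3587  0.    ]
to 1 x 1.5 -0.3 8.1 0.0012 0.0006 -0.0014
[ 0.4267 -0.3602  0.0951] [ 0.4269 -0.3587  0.    ]
to 2 x 0.7 -0.2 7.6 0.0006 0.0003 -0.0007
```

Call:
servo_tool(
  deltas="0 1.5 -0.3 0 0 0 -0.0014;0 0 0 4 0 0 0;0 0 0 4 0 0 0;0 0 0 2 0 0 0;0 0 0 2 0 0 0;0 0 0 0 0 0 0;0 0 0 0 0 0 0;0 0 0 0 0 0 0",
)

```text
time_s: 19.48
position: [0.4266, -0.3587, 0.0823]
tool_rot: [[0.334, 0.942, -0.0], [0.942, -0.334, 0.0], [0.0, -0.0, -1.0]]
ft_force: [-0.5, 0.2, -1.9]
grip_width: 0.0131
gripper_force: 49.2
```

Call:
servo_tool(
  deltas="0 0 0 1.5 0 0 0;0 0 0 1.5 0 0 0;0 0 0 1 0 0 0;0 0 0 0 0 0 0;0 0 0 0 0 0 0;0 0 0 0 0 0 0",
)

```text
time_s: 19.98
position: [0.4265, -0.3586, 0.0782]
tool_rot: [[0.334, 0.942, -0.0], [0.942, -0.334, 0.0], [0.0, -0.0, -1.0]]
ft_force: [0.8, -0.5, -2.8]
grip_width: 0.0133
gripper_force: 49.4
```

Call:
servo_tool(
  deltas="0 0 0 0.6 0 0 0;0 0 0 0.6 0 0 0;0 0 0 0 0 0 0;0 0 0 0 0 0 0",
)

```text
time_s: 20.32
position: [0.4266, -0.3586, 0.0776]
tool_rot: [[0.334, 0.943, 0.0], [0.943, -0.334, -0.0], [-0.0, 0.0, -1.0]]
ft_force: [-1.3, 2.5, 4.7]
grip_width: 0.0131
gripper_force: 50.3
```

Contact at home height, so I release, rise and check.

Call:
servo_tool(
  deltas="0.3 0 0 0 0 0 0;0.5 0 0 0 0 0 0;1 0 0 0 0 0 0;1 0 0 0 0 0 0;1 0 0 0 0 0 0;1 0 0 0 0 0 0;1 0 0 0 0 0 0;1 0 0 0 0 0 0",
)

```text
time_s: 20.98
position: [0.4265, -0.3586, 0.077]
tool_rot: [[0.334, 0.942, -0.0], [0.942, -0.334, 0.0], [0.0, -0.0, -1.0]]
ft_force: [0.9, -0.5, -0.1]
grip_width: 0.0854
gripper_force: 0.0
```

Call:
servo_tool(
  deltas="1 0 0 -12 0 0 0;1 0 0 -25 0 0 0;1 0 0 -30 0 0 0;1 15 0 -40 0 0 0;1 20 0 -36 0 0 0;1 20 0 -36 0 0 0;1 20 0 -36 0 0 0;1 0 0 0 0 0 0",
)

```text
time_s: 21.65
position: [0.4535, -0.2868, 0.2986]
tool_rot: [[0.332, 0.943, 0.009], [0.943, -0.331, -0.008], [-0.004, 0.012, -1.0]]
ft_force: [0.8, -0.2, 0.7]
grip_width: 0.0855
gripper_force: 0.0
```

Call:
servo_tool(
  deltas="1 0 0 0 0 0 0;1 0 0 0 0 0 0;1 0 0 0 0 0 0",
)

```text
time_s: 21.9
position: [0.451, -0.2885, 0.2895]
tool_rot: [[0.335, 0.942, -0.002], [0.942, -0.335, 0.002], [0.002, -0.003, -1.0]]
ft_force: [0.1, -0.3, -0.5]
grip_width: 0.0856
gripper_force: 0.0
```

```bash
python3 - <<'E'
from rig import env
from h import *
P,Q=now(env); print(P.round(4))
p=env.get_image("wrist"); cv2.imwrite("pics/w4.png",p["img"][:,:,::-1]); w=cloud(p)
for c in((.588,-.226),(.4285,-.3566)):
    d=np.linalg.norm(w[...,:2]-c,axis=-1);m=(d<.09)&(w[...,2]>.062)&(w[...,2]<.085);q=w[m]
    s=np.linalg.lstsq(np.c_[q[:,:2]-c,np.ones(len(q))],q[:,2],rcond=None)[0];print("plane",s.round(4),rect(q[:,:2]))
E
```

```text
[ 0.451  -0.2885  0.2895]
plane [0.002  0.     0.0742] (array([ 588.4, -226.8]), array([103.8, 103.1]), 6.5)
plane [-0.001  -0.0023  0.0739] (array([ 428.3, -356.2]), array([133.8, 104.1]), 70.5)
```

View pics/w4.png

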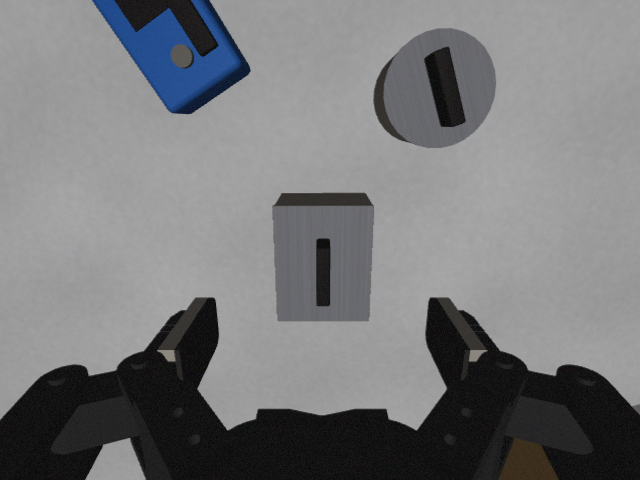

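Both lids lie flat and centred (oblong at 323,263; round at 438,88), with their flanges at 74 mm. The gripper is clear of everything, so I hand in.

```bash
python3 -c "
from rig import env
print(env.close_job())"
```

```text
the job is handed in; nothing more can be done
None
```

The job is handed in at about 22 s: the round and oblong lids are each fully home and flat on the matching tin and released, and the square lid was left on the rack.

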